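# Put the microscope objectives back in their storage pots

### The job

Put the four loose microscope objectives away: each goes into the white storage pot of its own size rank, the smallest objective into the smallest pot and so on up to the largest into the largest. Set each one down gently on the floor of its pot, standing upright with its nose up, without dropping or toppling it, and leave the two eyepieces standing where they are.

Things in the scene. Friction and masses are not known exactly. Their poses are not given: they have to be found in the camera images.
- objective_small: The smallest of four loose microscope objective lenses, standing upright on the bench, nose up: 28 mm tall in all. Brass mount 16 mm across from 0 to 5 mm height, then a steel barrel 20 mm across (the place to grip) from 5 to 20 mm, then a cone narrowing to the black front lens on top. About 45 g. Origin: centre of its underside; z up along its axis.
- objective_medium: The second smallest of four loose microscope objective lenses, standing upright on the bench, nose up: 38 mm tall in all. Brass mount 19 mm across from 0 to 5 mm height, then a steel barrel 24 mm across (the place to grip) from 5 to 28 mm, then a cone narrowing to the black front lens on top. About 75 g. Origin: centre of its underside; z up along its axis.
- objective_large: The second largest of four loose microscope objective lenses, standing upright on the bench, nose up: 48 mm tall in all. Brass mount 22 mm across from 0 to 5 mm height, then a steel barrel 28 mm across (the place to grip) from 5 to 36 mm, then a cone narrowing to the black front lens on top. About 120 g. Origin: centre of its underside; z up along its axis.
- objective_largest: The largest of four loose microscope objective lenses, standing upright on the bench, nose up: 58 mm tall in all. Brass mount 26 mm across from 0 to 5 mm height, then a steel barrel 32 mm across (the place to grip) from 5 to 44 mm, then a cone narrowing to the black front lens on top. About 180 g. Origin: centre of its underside; z up along its axis.
- pot_small: The smallest of four open, round, shallow white storage pots, home of objective_small: 40 mm across outside, 36 mm inside (wall 2 mm), inner floor 3 mm above its underside, rim 9 mm above its underside. Does not move when touched. Origin: centre of its underside, on the bench; z up.
- pot_medium: The second smallest of four open, round, shallow white storage pots, home of objective_medium: 48 mm across outside, 44 mm inside (wall 2 mm), inner floor 3 mm above its underside, rim 13 mm above its underside. Does not move when touched. Origin: centre of its underside, on the bench; z up.
- pot_large: The second largest of four open, round, shallow white storage pots, home of objective_large: 56 mm across outside, 52 mm inside (wall 2 mm), inner floor 3 mm above its underside, rim 17 mm above its underside. Does not move when touched. Origin: centre of its underside, on the bench; z up.
- pot_largest: The largest of four open, round, shallow white storage pots, home of objective_largest: 64 mm across outside, 60 mm inside (wall 2 mm), inner floor 3 mm above its underside, rim 21 mm above its underside. Does not move when touched. Origin: centre of its underside, on the bench; z up.
- eyepiece_a: A microscope eyepiece standing loose, not to be disturbed: black eyecup 36 mm across at the bottom, above it a plain steel tube 23 mm across with a flat dark glass top, 44 mm tall in all. Origin: centre of its underside; z up. Both look alike. Centres stand at least 80 mm apart; unlisted: a dropper bottle 60 mm tall, a matchbox 53 x 36 x 16 mm, a flat dish 55 mm across with brown-red jelly.
- eyepiece_b: A microscope eyepiece standing loose, not to be disturbed: black eyecup 36 mm across at the bottom, above it a plain steel tube 23 mm across with a flat dark glass top, 44 mm tall in all. Origin: centre of its underside; z up. Both look alike.
There are look-alikes about, which are no part of the job. What is shaped like the objective_largest but blue, green or turquoise is not meant.

How it is judged:
At the end, for the whole second after the job is handed in: Each of the four objectives stands upright (within 0.12 rad) on the inner floor of the pot of its own size rank (its underside 1 to 6 mm above the pot's underside, its axis within 10, 12, 14 and 16 mm of the pot's axis from the smallest to the largest, that is anywhere inside), released and at rest (horizontal distance between objective_small and pot_small below 0.01 m and z of objective_small in the frame of pot_small between 0.001 and 0.006 m and angle between each of objective_small, objective_medium, objective_large, objective_largest's own z axis and vertical below 0.12 rad and linear speed of each of objective_small, objective_medium, objective_large, objective_largest below 0.02 m/s and contact force between the fingers and objective_small below 0.1 N and horizontal distance between objective_medium and pot_medium below 0.012 m and z of objective_medium in the frame of pot_medium between 0.001 and 0.006 m and contact force between the fingers and objective_medium below 0.1 N and horizontal distance between objective_large and pot_large below 0.014 m and z of objective_large in the frame of pot_large between 0.001 and 0.006 m and contact force between the fingers and objective_large below 0.1 N and horizontal distance between objective_largest and pot_largest below 0.016 m and z of objective_largest in the frame of pot_largest between 0.001 and 0.006 m and contact force between the fingers and objective_largest below 0.1 N); the robot touches nothing.
It fails at once if an eyepiece is shifted by more than 30 mm or knocked over (distance of any of eyepiece_a, eyepiece_b from where it was at the start of the episode above 0.03 m or angle between any of eyepiece_a, eyepiece_b's own z axis and vertical above 0.5 rad).
It fails at once if an objective is dropped or flung: it moves faster than 0.45 m/s with no finger touching it (a free fall of about 10 mm) ((contact force between the fingers and objective_small below 0.01 N and linear speed of objective_small above 0.45 m/s) or (contact force between the fingers and objective_medium below 0.01 N and linear speed of objective_medium above 0.45 m/s) or (contact force between the fingers and objective_large below 0.01 N and linear speed of objective_large above 0.45 m/s) or (contact force between the fingers and objective_largest below 0.01 N and linear speed of objective_largest above 0.45 m/s)).
It fails at once if an objective is knocked over (angle between any of objective_small, objective_medium, objective_large, objective_largest's own z axis and vertical above 1 rad).
It also fails if it takes over 102 s, if anything falls off the work surface, if the arm or the gripper's body presses on something with over 40 N, if the wrist force passes 120 N, or if a joint passes its speed limit or range.

### The arm

A 6-joint arm with a two-finger parallel gripper is mounted at the origin on the work surface. World frame = base frame: x ahead of the robot, y to its left, z up, the work surface at z = 0. Lengths are in m, angles in rad, forces in N, time in s.
With the tool pointing down it reaches from about 0.35 to 0.775 m from the base axis. Payload 7.3 kg.
Tool frame: the origin (TCP) lies midway between the tips of the shut fingers; the grasp point (between the pads) lies 19 mm behind it (robot.tcp_to_grasp is the distance from the TCP to the grasp point, in m); z points along the fingers, y is the line along which they close (so a half turn about z gives the same grasp; the last joint's range is limited). The gripper opens to 92 mm and grips with 3 to 60 N. Pads are 19 mm wide; open, the fingers measure 130 mm over their backs; the gripper's body (75 mm by 190 mm) begins 47 mm behind the grasp point.
Start: joints at [-1.398, 0.342, 1.524, -0, 1.275, -0.146], TCP at [0.165, -0.499, 0.227] pointing down, gripper open.
Joint ranges: [-2.53, 2.53], [-0.77, 2.02], [0.04, 2.7], [-1, 4.14], [0.28, 2.66], [-3.11, 3.11]. Speed limits (rad/s): [2.57, 2.57, 3.14, 3.14, 3.14, 3.14].

### API

Orientations are given as [roll, pitch, yaw] about the fixed x, y, z axes, in that order (R = Rz(yaw) Ry(pitch) Rx(roll)).
In Python, from cell import readout, cams, ticket, robot gives the robot as it stands. The module is installed in compiled form; this text tells all that it offers.
- The arm moves only by the tool jog_arm, never from a script. Its argument "plan" is a list of rows, each a list of 5 numbers: the shift along the world's x, y, z each as a share of 0.08 m, from -1 to 1, then the turn about the world's z as a share of 90 degrees, from -1 to 1, then the opening, from -1 (shut) to 1 (fully open). A call has 1 to 12 rows; each row is the pose to reach, as a shift and turn from the pose commanded when the call began; what a row does not reach only later rows make up. A row lasts 1/10 s, in which the tool goes at most 50 mm and 8.59 degrees, less where a joint would pass 70% of its speed; a pose out of reach is approached as far as the arm can. A call with a number of a shift or a turn outside -1 to 1 is refused whole. A call with a gripper value outside its range is refused whole. The fingers move at their own pace and stop on an object; "squeeze" is the grip in N (left out, the last holds). Time passes only in rows, so rows that repeat a pose let the fingers close. It gives the time, the measured TCP pose, the force, the opening and the grip force at its end, in the units of the state.
- readout.observe(): the state, without advancing time (a new reading comes with each control period).
- cams.read_camera(name): name is "side" or "top"; returns the picture (420x560x3 uint8, blue, green, red); there is no depth.
- cams.calibration(name): a dict with "K" (3x3 intrinsics, pixels), "k1" (the pictures are not rectified: a ray, as slopes to the right and down, at radius r is drawn at 1 + k1 r^2 times it, then the intrinsics apply), "world_from_camera" (4x4, takes a point from camera to world coordinates). Camera axes: x right, y down, z forward; pixel columns grow to the right and rows downward; lengths in m; the calibration is good to about 2 mm. A picture is of the moment at which its call begins. calibration takes no time and is no camera call.
- ticket.hand_in(): hands the job in; it is judged then, once.
The state is a dict: "time": time; "qpos": joint angles; "qvel": joint speeds; "joint_efforts": joint torques, N m; "tool_pos": TCP position; "tool_rot": TCP orientation; "contact_force": force on the tool from outside, world axes, zero at the start; "torque": the same for the moment, N m; "opening": finger opening in m; "grip_force": force on a finger pad.
Only numpy, scipy, OpenCV 4.12 (cv2) and the standard library are available. Lean on these libraries where they do the work, as an engineer would, in place of code of your own. Each camera call takes 0.05 s, during which the arm holds its last target. There are 200 camera calls.

## Working session

There is one attempt and no reset: what is moved stays moved. The work goes in short steps, Python scripts to look and compute and a tool call to move; the robot and the scene stay as the last step left them, time stands still between calls to the robot, and variables do not carry over. Pictures are saved under pics/ and viewed, at most 14 in all, crops included, and the job is handed in when it is done.

Besides the shell and the picture viewer there is one more tool, called after "Emit:" as name(argument=value, ...), one argument or row to a line, values as JSON. jog_arm: Moves the arm, as the interface text tells. Shift numbers are shares of 0.08 m and turn numbers shares of 90 degrees, none past 1 either way. Its arguments: {"type":"object","properties":{"plan":{"type":"array"},"squeeze":{"type":"number"}},"required":["plan"]}

```bash
mkdir -p pics
python3 - <<'E'
from cell import readout,cams,robot
import cv2
for n in ("top","side"):
    im=cams.read_camera(n); cv2.imwrite(f"pics/{n}0.png",im)
    c=cams.calibration(n); print(n,c["K"],c["k1"],c["world_from_camera"])
print(readout.observe())
E
```

```text
top [[413.1744292    0.         280.17292358]
 [  0.         413.1744292  211.37457842]
 [  0.           0.           1.        ]] 0.012410410981138762 [[-0.00430311 -0.98917467  0.1466798   0.42489415]
 [-0.99933081 -0.0010743  -0.03656198 -0.01147974]
 [ 0.03632376 -0.14673897 -0.9885081   0.7119499 ]
 [ 0.          0.          0.          1.        ]]
side [[417.60830282   0.         282.80566572]
 [  0.         417.60830282 208.85223569]
 [  0.           0.           1.        ]] -0.07841147398609902 [[ 0.98735933 -0.09430215  0.12739176  0.42019487]
 [-0.15845444 -0.56849057  0.80728599 -0.69700227]
 [-0.00370779 -0.81726714 -0.57624706  0.5359108 ]
 [ 0.          0.          0.          1.        ]]
{'time': 0.1, 'qpos': array([-1.39797997e+00,  3.42670147e-01,  1.52491918e+00, -4.48141138e-05,
        1.27539196e+00, -1.46002947e-01]), 'qvel': array([ 0.00082582, -0.00063483, -0.00036193,  0.00068221, -0.00267306,
        0.00119195]), 'joint_efforts': array([ 1.54604379e-03, -4.32004488e+01, -2.44694155e+01,  7.18600536e-02,
        5.26015169e-02, -5.27186035e-05]), 'tool_pos': array([ 0.16450263, -0.49818085,  0.22610639]), 'tool_rot': array([-3.14021256e+00, -1.59625536e-04,  3.18832267e-01]), 'contact_force': array([ 0.2143323 ,  0.75189249, -0.1752024 ]), 'torque': array([ 0.06179505, -0.00340284, -0.02235666]), 'grip_force': 0.0, 'opening': 0.09172859413984985}
```

View pics/top0.png

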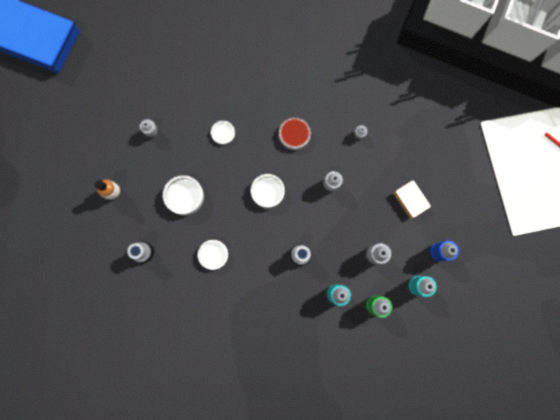

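View pics/side0.png

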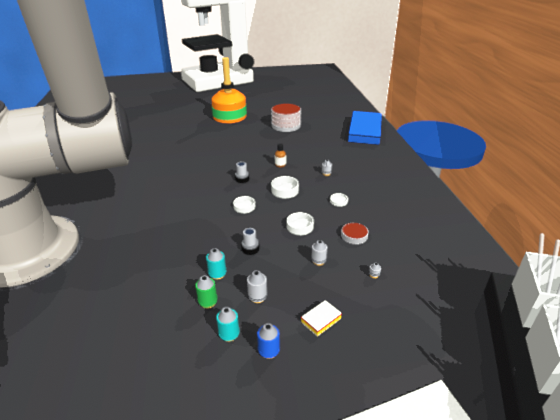

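The top view shows the plain grey objectives at (148,128), (361,131), (333,180) and (379,254). The eyepieces, with flat dark tops, are at (139,251) and (301,254). The white pots are at (223,132), (213,254), (268,191) and (183,195). The coloured look-alikes are at (340,295), (380,306), (424,287) and (446,251). I'll enlarge this region to confirm.

```bash
cat > h.py <<'E'
import numpy as np, cv2
from cell import cams
def ray(n,uv):
    c=cams.calibration(n);K=np.array(c["K"]);T=np.array(c["world_from_camera"])
    d=((np.array(uv,float)-K[:2,2])/[K[0,0],K[1,1]]);s=d.copy()
    for _ in range(20): s=d/(1+c["k1"]*(s@s))
    return T[:3,3],T[:3,:3]@np.r_[s,1]
def onplane(n,uv,z):
    o,d=ray(n,uv); return (o+d*(z-o[2])/d[2])
def tri(a,b):
    (o1,d1),(o2,d2)=ray("top",a),ray("side",b)
    s=np.linalg.lstsq(np.c_[d1,-d2],o2-o1,rcond=None)[0]
    p,q=o1+s[0]*d1,o2+s[1]*d2
    return (p+q)/2,np.linalg.norm(p-q)
E
python3 - <<'E'
from h import *
im=cv2.imread("pics/top0.png")
cv2.imwrite("pics/topc.png",cv2.resize(im[105:285,115:395],None,fx=2.85,fy=2.85,interpolation=cv2.INTER_CUBIC))
im=cv2.imread("pics/side0.png")
cv2.imwrite("pics/sidec.png",cv2.resize(im[150:310,220:400],None,fx=3.7,fy=3.7,interpolation=cv2.INTER_CUBIC))
for n in("top","side"):
    im=cv2.imread(f"pics/{n}0.png")
    hsv=cv2.cvtColor(im,cv2.COLOR_BGR2HSV)
    m=((hsv[...,2]>125)&(hsv[...,1]<60)).astype(np.uint8)
    for c in cv2.findContours(m,cv2.RETR_EXTERNAL,cv2.CHAIN_APPROX_NONE)[0]:
        a=cv2.contourArea(c)
        if len(c)>8 and 25<a<2500:
            (u,v),(w,h),_=cv2.fitEllipse(c); print(n,a,np.round([u,v,w,h],1),onplane(n,(u,v),0.013).round(3))
E
```

```text
top 119.0 [383.2 305.7  10.9  14.9] [ 0.37  -0.209  0.013]
top 108.5 [341.5 294.   10.7  14.1] [ 0.389 -0.139  0.013]
top 95.5 [427.5 284.9   9.9  14.9] [ 0.404 -0.285  0.013]
top 241.0 [301.4 253.7  17.1  18.2] [ 0.456 -0.073  0.013]
top 65.0 [450.3 248.7   8.1  13.4] [ 0.464 -0.328  0.013]
top 310.5 [380.7 253.   19.3  20.7] [ 0.457 -0.208  0.013]
top 300.0 [138.4 251.   17.2  22.6] [0.462 0.199 0.013]
top 711.0 [212.5 254.2  29.8  30.5] [0.456 0.076 0.013]
top 72.5 [107.5 188.5  16.3  22.5] [0.568 0.255 0.013]
top 696.0 [413.  198.4  24.5  39.4] [ 0.552 -0.268  0.013]
top 1232.5 [182.7 194.4  38.7  40.6] [0.558 0.129 0.013]
top 900.5 [267.3 190.1  33.7  34. ] [ 0.566 -0.015  0.013]
top 223.5 [333.6 179.4  16.6  17.3] [ 0.585 -0.131  0.013]
top 97.0 [361.4 130.5  10.9  11.6] [ 0.674 -0.182  0.013]
top 440.0 [222.4 131.7  23.2  24.3] [0.67  0.063 0.013]
top 162.5 [147.4 126.   13.6  15.5] [0.679 0.193 0.013]
top 49.5 [294.5 132.5  29.9  30.7] [ 0.669 -0.063  0.013]
top 129.5 [553.9  63.1  14.3  16.8] [ 0.805 -0.543  0.013]
top 34.0 [554.8  13.2   2.9  21.8] [ 0.905 -0.554  0.013]
to
[... 529 characters left out ...]
 0.013]
side 242.5 [319.5 252.1  14.7  22.4] [ 0.582 -0.116  0.013]
side 114.0 [353.5 219.4  31.4  46.8] [ 0.676 -0.027  0.013]
side 224.0 [249.7 238.1  14.1  22.1] [ 0.455 -0.053  0.013]
side 502.0 [299.9 223.2  23.2  27.7] [ 0.563 -0.021  0.013]
side 302.0 [244.  204.1  17.2  22.6] [0.454 0.067 0.013]
side 190.5 [338.8 199.3  13.3  18.5] [0.666 0.052 0.013]
side 503.0 [284.8 186.7  22.8  28.3] [0.555 0.124 0.013]
side 43.0 [436.3 170.8   6.6  12.4] [0.944 0.136 0.013]
side 112.0 [241.6 169.7  10.9  16.4] [0.461 0.221 0.013]
side 89.0 [326.7 166.9   9.1  13.6] [0.675 0.2   0.013]
side 74.0 [280.7 160.2   9.2  12.9] [0.565 0.254 0.013]
side 442.0 [286.2 119.6  24.   31.9] [0.623 0.513 0.013]
```

View pics/topc.png

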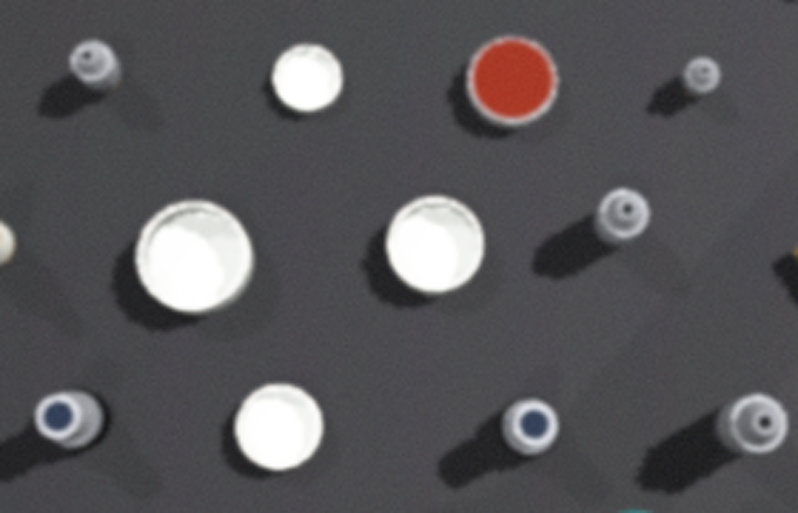

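View pics/sidec.png

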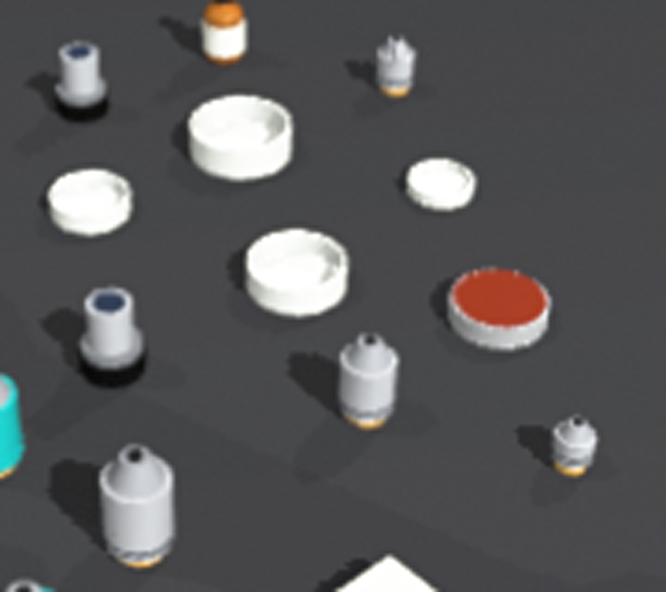

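Each candidate checks out in the enlarged crops: the four grey brass-footed objectives are distinct from the two eyepieces (blue-black flat tops, black eyecups) and from the coloured look-alikes. In the top view their lens tips are at about (361.3,130.6) small, (145.9,125) medium, (335,178.3) large and (383.1,253.1) largest. I'll triangulate them and compute the pot centres.

Run:
```python
from h import *
T={"small":((361.3,130.6),(375.7,264.1),.028),"medium":((145.9,125.),(327.,162.4),.038),"large":((335,178.3),(320,241.9),.048),"largest":((383.1,253.1),(256.5,272.8),.058)}
for k,(a,b,z) in T.items():
    p,e=tri(a,b);print(k,p.round(4),"gap",round(e,4),"top@z",onplane("top",a,z)[:2].round(4),"side@z",onplane("side",b,z)[:2].round(4))
# brass feet and pot rims
g=cv2.imread("pics/top0.png")
for k,(u,v),z,d in (("small",(222.4,131.7),.009,40),("medium",(212.5,254.2),.013,48),("large",(267.3,190.1),.017,56),("largest",(182.7,194.4),.021,64)):
    hsv=cv2.cvtColor(g,cv2.COLOR_BGR2HSV);m=((hsv[...,2]>115)&(hsv[...,1]<60)).astype(np.uint8)
    c=min(cv2.findContours(m,0,1)[0],key=lambda c:np.hypot(*(c[:,0].mean(0)-(u,v))))
    P=np.array([onplane("top",q,z)[:2] for q in c[:,0]],np.float32)
    (x,y),r=cv2.minEnclosingCircle(P);e=cv2.fitEllipse(P)
    print(k,"minencl",round(x,4),round(y,4),"diam mm",round(2e3*r,1),"ellipse",np.round(e[0],4),np.round(np.array(e[1])*1e3,1),"want",d)
s=cv2.cvtColor(cv2.imread("pics/side0.png"),cv2.COLOR_BGR2HSV);m=((s[...,2]>125)&(s[...,1]<60)).astype(np.uint8)
for k,(u,v),z in (("small",(338.8,199.3),.009),("medium",(244,204),.013),("large",(299.9,223.2),.017),("largest",(284.8,186.7),.021)):
    c=min(cv2.findContours(m,0,1)[0],key=lambda c:np.hypot(*(c[:,0].mean(0)-(u,v))) if len(c)>10 else 1e9)
    top=c[:,0][c[:,0,1]<=v]; w=c[:,0,0]
    print(k,"side bbox",c[:,0].min(0),c[:,0].max(0),"bench row point",onplane("side",((w.min()+w.max())/2,c[:,0,1].max()+.5),0)[:2].round(4),"back rim",onplane("side",((w.min()+w.max())/2,c[:,0,1].min()-.5),z)[:2].round(4))
```

```text
small [ 0.6696 -0.179   0.0256] gap 0.0008 top@z [ 0.6683 -0.1783] side@z [ 0.6688 -0.1813]
medium [0.673  0.1905 0.0314] gap 0.0013 top@z [0.6713 0.1886] side@z [0.6689 0.1785]
large [ 0.5788 -0.1271  0.0473] gap 0.0003 top@z [ 0.5788 -0.127 ] side@z [ 0.5784 -0.1278]
largest [ 0.4549 -0.1993  0.0577] gap 0.0003 top@z [ 0.455  -0.1992] side@z [ 0.4547 -0.1996]
small minencl 0.671 0.0632 diam mm 45.1 ellipse [0.6711 0.0635] [42.6 43.6] want 40
medium minencl 0.4561 0.0763 diam mm 52.6 ellipse [0.4563 0.0764] [50.  51.4] want 48
large minencl 0.565 -0.0154 diam mm 60.7 ellipse [ 0.565  -0.0153] [58.4 59.3] want 56
largest minencl 0.5562 0.127 diam mm 70.7 ellipse [0.5563 0.1271] [66.1 69.1] want 64
small side bbox [330 193] [348 206] bench row point [0.6646 0.0422] back rim [0.6757 0.0848]
medium side bbox [233 196] [255 213] bench row point [0.4518 0.0502] back rim [0.4569 0.1022]
large side bbox [287 212] [313 235] bench row point [ 0.5583 -0.0452] back rim [0.5696 0.0143]
largest side bbox [271 176] [298 198] bench row point [0.5491 0.0941] back rim [0.5602 0.1617]
```

Emit:
jog_arm(
  plan=[
    [0.3,0.31,-0.13,0,0.1],
    [0.6,0.62,-0.26,0,0.1],
    [0.9,0.93,-0.39,0,0.1],
  ],
  squeeze=15,
)

```text
time: 0.4
tool_pos: [0.237, -0.4231, 0.1948]
tool_rot: [-3.141, -0.0, 0.318]
contact_force: [0.5, -0.0, -0.6]
opening: 0.0721
grip_force: 0.0
```

Emit:
jog_arm(
  plan=[
    [0.3,0.31,-0.13,0,0.1],
    [0.6,0.62,-0.26,0,0.1],
    [0.9,0.93,-0.39,0,0.1],
  ],
)

```text
time: 0.7
tool_pos: [0.3092, -0.3485, 0.1637]
tool_rot: [-3.141, 0.0, 0.319]
contact_force: [-0.3, -0.6, 0.6]
opening: 0.0518
grip_force: 0.0
```

Emit:
jog_arm(
  plan=[
    [0.3,0.31,-0.13,0,0.1],
    [0.6,0.62,-0.26,0,0.1],
    [0.9,0.93,-0.39,0,0.1],
  ],
)

```text
time: 1.0
tool_pos: [0.3813, -0.2741, 0.1325]
tool_rot: [-3.141, 0.0, 0.319]
contact_force: [0.6, -0.9, -0.2]
opening: 0.051
grip_force: 0.0
```

Emit:
jog_arm(
  plan=[
    [0.3,0.31,-0.13,0,0.1],
    [0.6,0.62,-0.26,0,0.1],
    [0.9,0.93,-0.39,0,0.1],
    [0.9,0.93,-0.39,0,0.1],
    [0.9,0.93,-0.39,0,0.1],
    [0.9,0.93,-0.39,0,0.1],
  ],
)

```text
time: 1.6
tool_pos: [0.4521, -0.2016, 0.1021]
tool_rot: [3.141, 0.0, 0.318]
contact_force: [0.4, 0.3, 0.4]
opening: 0.0504
grip_force: 0.0
```

Emit:
jog_arm(
  plan=[
    [0.04,0.04,-0.3,0,0.1],
    [0.04,0.04,-0.6,0,0.1],
    [0.04,0.04,-0.85,0,0.1],
    [0.04,0.04,-1,0,0.1],
    [0.04,0.04,-1,0,0.1],
    [0.04,0.04,-1,0,-0.15],
    [0.04,0.04,-1,0,-0.25],
    [0.04,0.04,-1,0,-0.4],
    [0.04,0.04,-1,0,-0.6],
    [0.04,0.04,-1,0,-0.6],
    [0.04,0.04,-1,0,-0.6],
  ],
  squeeze=20,
)

```text
time: 2.7
tool_pos: [0.4563, -0.1981, 0.0228]
tool_rot: [3.14, -0.001, 0.319]
contact_force: [-1.7, 0.0, 6.3]
opening: 0.0317
grip_force: 20.0
```

Emit:
jog_arm(
  plan=[
    [0,0,0.1,0,-0.6],
    [0,0,0.3,0,-0.6],
    [0,0,0.6,0,-0.6],
    [0,0,0.9,0,-0.6],
    [0,0,1,0,-0.6],
    [0,0,1,0,-0.6],
  ],
)

```text
time: 3.3
tool_pos: [0.4563, -0.198, 0.1029]
tool_rot: [3.14, -0.001, 0.319]
contact_force: [1.0, -0.2, -1.4]
opening: 0.0317
grip_force: 20.0
```

Emit:
jog_arm(
  plan=[
    [0.05,0.15,0.05,0,-0.6],
    [0.15,0.5,0.1,0,-0.6],
    [0.25,0.8,0.1,0,-0.6],
  ],
)

```text
time: 3.6
tool_pos: [0.4754, -0.1321, 0.1092]
tool_rot: [-3.14, 0.001, 0.318]
contact_force: [0.0, -0.4, -2.4]
opening: 0.0315
grip_force: 20.0
```

Emit:
jog_arm(
  plan=[
    [0.08,0.27,0,0,-0.6],
    [0.17,0.54,0,0,-0.6],
    [0.25,0.8,0,0,-0.6],
  ],
)

```text
time: 3.9
tool_pos: [0.4952, -0.0676, 0.1087]
tool_rot: [-3.14, 0.002, 0.319]
contact_force: [-0.2, 0.3, -1.5]
opening: 0.0315
grip_force: 20.0
```

Emit:
jog_arm(
  plan=[
    [0.08,0.27,0,0,-0.6],
    [0.17,0.54,0,0,-0.6],
    [0.25,0.8,0,0,-0.6],
  ],
)

```text
time: 4.2
tool_pos: [0.5151, -0.0037, 0.1086]
tool_rot: [-3.14, 0.002, 0.319]
contact_force: [-0.6, -0.2, -2.1]
opening: 0.0314
grip_force: 20.0
```

Emit:
jog_arm(
  plan=[
    [0.08,0.27,0,0,-0.6],
    [0.17,0.54,0,0,-0.6],
    [0.25,0.8,0,0,-0.6],
  ],
)

```text
time: 4.5
tool_pos: [0.535, 0.0602, 0.1086]
tool_rot: [-3.14, 0.003, 0.319]
contact_force: [-0.6, 0.9, -2.1]
opening: 0.0313
grip_force: 20.0
```

Emit:
jog_arm(
  plan=[
    [0.1,0.3,0,0,-0.6],
    [0.2,0.6,0,0,-0.6],
    [0.25,0.8,0,0,-0.6],
    [0.25,0.8,0,0,-0.6],
    [0.25,0.8,0,0,-0.6],
    [0.25,0.8,0,0,-0.6],
  ],
)

```text
time: 5.1
tool_pos: [0.5553, 0.1216, 0.1096]
tool_rot: [3.141, 0.001, 0.318]
contact_force: [0.1, 0.2, -1.8]
opening: 0.0313
grip_force: 20.0
```

Run:
```python
from h import *
for n in("top","side"): cv2.imwrite(f"pics/{n}1.png",cams.read_camera(n))
a=cv2.imread("pics/top1.png");b=cv2.imread("pics/side1.png")
z=lambda i,y,x:cv2.resize(i[y:y+120,x:x+130],None,fx=3,fy=3,interpolation=cv2.INTER_CUBIC)
cv2.imwrite("pics/c1.png",np.hstack([z(a,130,120),z(b,120,230)]))
```

```text
(no output)
```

View pics/c1.png

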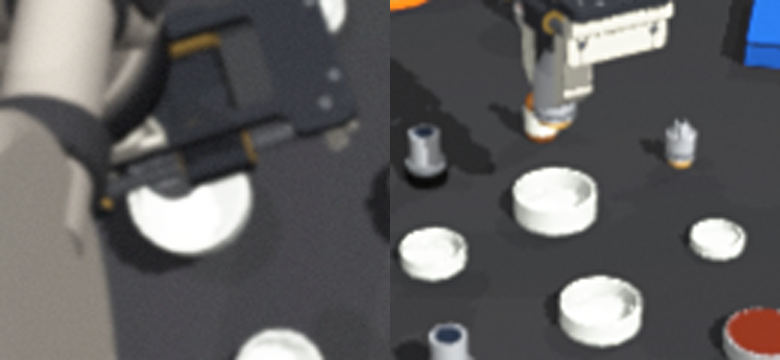

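The crop shows the objective held upright in the fingers, the top view at crop (175,185) and the side view at crop (555,100), next to the largest pot. I'll descend now.

Emit:
jog_arm(
  plan=[
    [0.01,0.07,-0.1,0,-0.6],
    [0.01,0.07,-0.3,0,-0.6],
    [0.01,0.07,-0.6,0,-0.6],
    [0.01,0.07,-0.85,0,-0.6],
    [0.01,0.07,-0.95,0,-0.6],
    [0.01,0.07,-0.98,0,-0.6],
    [0.01,0.07,-1,0,-0.6],
    [0.01,0.07,-1,0,-0.6],
  ],
)

```text
time: 6.0
tool_pos: [0.5571, 0.1279, 0.0307]
tool_rot: [3.141, -0.001, 0.319]
contact_force: [-0.4, 0.6, -1.5]
opening: 0.0315
grip_force: 20.0
```

Emit:
jog_arm(
  plan=[
    [0,0,-0.01,0,-0.6],
    [0,0,-0.02,0,-0.6],
    [0,0,-0.03,0,-0.6],
    [0,0,-0.03,0,-0.6],
  ],
)

```text
time: 6.4
tool_pos: [0.5566, 0.1278, 0.0276]
tool_rot: [3.141, -0.0, 0.319]
contact_force: [0.8, 0.0, -1.6]
opening: 0.0314
grip_force: 20.0
```

Emit:
jog_arm(
  plan=[
    [0,0,-0.01,0,-0.6],
    [0,0,-0.015,0,-0.6],
    [0,0,-0.02,0,-0.6],
    [0,0,-0.02,0,-0.6],
    [0,0,-0.02,0,-0.6],
  ],
)

```text
time: 6.9
tool_pos: [0.5566, 0.1279, 0.026]
tool_rot: [3.141, -0.0, 0.319]
contact_force: [0.3, 0.2, -1.4]
opening: 0.0313
grip_force: 20.0
```

Emit:
jog_arm(
  plan=[
    [0,0,-0.02,0,-0.28],
    [0,0,-0.02,0,-0.2],
    [0,0,-0.02,0,0],
    [0,0,-0.02,0,0.1],
    [0,0,-0.02,0,0.1],
    [0,0,0.1,0,0.1],
    [0,0,0.4,0,0.1],
    [0,0,0.75,0,0.1],
    [0,0,1,0,0.1],
    [0,0,1,0,0.1],
  ],
)

```text
time: 7.9
tool_pos: [0.5586, 0.128, 0.1097]
tool_rot: [3.14, -0.007, 0.319]
contact_force: [0.1, 0.4, -0.9]
opening: 0.0506
grip_force: 0.0
```

Emit:
jog_arm(
  plan=[
    [0.23,0.12,0,0,0],
    [0.46,0.25,0,0,0],
    [0.7,0.38,0,0,0],
  ],
)

```text
time: 8.2
tool_pos: [0.6127, 0.1585, 0.1055]
tool_rot: [-3.142, 0.001, 0.319]
contact_force: [-0.1, -1.2, -0.6]
opening: 0.0456
grip_force: 0.0
```

Run:
```python
from h import *
cv2.imwrite("pics/side2.png",cams.read_camera("side"))
b=cv2.imread("pics/side2.png")
cv2.imwrite("pics/c2.png",cv2.resize(b[100:230,220:390],None,fx=4,fy=4,interpolation=cv2.INTER_CUBIC))
```

```text
(no output)
```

View pics/c2.png

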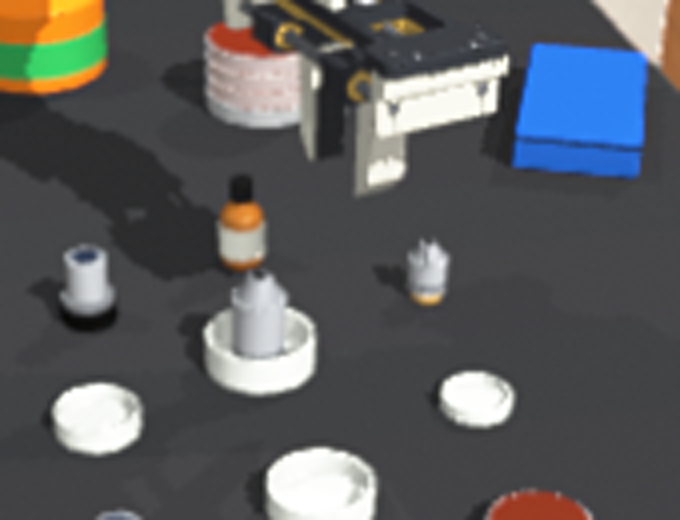

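The largest objective stands upright in the middle of its pot (crop 260,315). The medium's tip at crop (430,241), i.e. pixel (327.5,160.2), agrees with its 38 mm height. I'll take the medium next.

Emit:
jog_arm(
  plan=[
    [0.24,0.12,-0.05,0,0],
    [0.48,0.25,-0.1,0,0],
    [0.73,0.38,-0.15,0,0],
    [0.73,0.38,-0.15,0,0],
    [0.73,0.38,-0.15,0,0],
  ],
)

```text
time: 8.75
tool_pos: [0.6701, 0.1884, 0.0927]
tool_rot: [-3.141, 0.002, 0.319]
contact_force: [-0.2, 0.6, -0.0]
opening: 0.046
grip_force: 0.0
```

Emit:
jog_arm(
  plan=[
    [0,0,-0.3,0,0],
    [0,0,-0.6,0,0],
    [0,0,-0.85,0,0],
    [0,0,-1,0,0],
    [0,0,-1,0,0],
    [0,0,-1,0,-0.3],
    [0,0,-1,0,-0.45],
    [0,0,-1,0,-0.6],
    [0,0,-1,0,-0.7],
    [0,0,-1,0,-0.7],
    [0,0,-1,0,-0.7],
  ],
)

```text
time: 9.85
tool_pos: [0.6716, 0.1888, 0.0151]
tool_rot: [3.141, -0.002, 0.319]
contact_force: [-0.5, 1.2, 5.3]
opening: 0.0233
grip_force: 20.0
```

Emit:
jog_arm(
  plan=[
    [0,0,0.1,0,-0.7],
    [0,0,0.3,0,-0.7],
    [0,0,0.6,0,-0.7],
    [0,0,0.9,0,-0.7],
    [0,0,1,0,-0.7],
    [0,0,1,0,-0.7],
  ],
)

```text
time: 10.45
tool_pos: [0.6718, 0.1888, 0.096]
tool_rot: [3.141, -0.003, 0.319]
contact_force: [0.6, 1.6, -1.4]
opening: 0.0235
grip_force: 20.0
```

Emit:
jog_arm(
  plan=[
    [-0.1,-0.05,0.05,0,-0.7],
    [-0.35,-0.2,0.1,0,-0.7],
    [-0.65,-0.35,0.1,0,-0.7],
    [-0.9,-0.47,0.1,0,-0.7],
  ],
)

```text
time: 10.85
tool_pos: [0.5963, 0.1501, 0.1005]
tool_rot: [-3.141, 0.004, 0.319]
contact_force: [-0.6, -0.3, -1.5]
opening: 0.0228
grip_force: 20.0
```

Emit:
jog_arm(
  plan=[
    [-0.3,-0.16,0,0,-0.7],
    [-0.6,-0.32,0,0,-0.7],
    [-0.9,-0.47,0,0,-0.7],
  ],
)

```text
time: 11.15
tool_pos: [0.5244, 0.1127, 0.1008]
tool_rot: [-3.141, 0.003, 0.319]
contact_force: [-0.2, -0.4, -0.8]
opening: 0.0232
grip_force: 20.0
```

Emit:
jog_arm(
  plan=[
    [-0.3,-0.16,0,0,-0.7],
    [-0.6,-0.32,0,0,-0.7],
    [-0.8,-0.42,0,0,-0.7],
    [-0.9,-0.47,0,0,-0.7],
    [-0.9,-0.47,0,0,-0.7],
    [-0.9,-0.47,0,0,-0.7],
    [-0.9,-0.47,0,0,-0.7],
  ],
)

```text
time: 11.85
tool_pos: [0.4558, 0.0761, 0.1019]
tool_rot: [3.141, -0.001, 0.319]
contact_force: [0.1, -0.1, -1.2]
opening: 0.0232
grip_force: 20.0
```

Emit:
jog_arm(
  plan=[
    [0,0,-0.1,0,-0.7],
    [0,0,-0.3,0,-0.7],
    [0,0,-0.6,0,-0.7],
    [0,0,-0.85,0,-0.7],
    [0,0,-0.95,0,-0.7],
    [0,0,-1,0,-0.7],
    [0,0,-1,0,-0.7],
    [0,0,-1,0,-0.7],
  ],
)

```text
time: 12.65
tool_pos: [0.4556, 0.0759, 0.0225]
tool_rot: [3.141, -0.001, 0.319]
contact_force: [-0.4, 0.2, -1.1]
opening: 0.0226
grip_force: 20.0
```

Emit:
jog_arm(
  plan=[
    [0,0,-0.01,0,-0.7],
    [0,0,-0.02,0,-0.7],
    [0,0,-0.03,0,-0.7],
    [0,0,-0.03,0,-0.7],
    [0,0,-0.03,0,-0.7],
  ],
)

```text
time: 13.15
tool_pos: [0.455, 0.0758, 0.0196]
tool_rot: [3.141, -0.0, 0.319]
contact_force: [-0.1, -0.1, -0.6]
opening: 0.0233
grip_force: 20.0
```

Emit:
jog_arm(
  plan=[
    [0,0,-0.005,0,-0.7],
    [0,0,-0.01,0,-0.7],
    [0,0,-0.015,0,-0.7],
    [0,0,-0.015,0,-0.7],
    [0,0,-0.015,0,-0.7],
  ],
)

```text
time: 13.65
tool_pos: [0.455, 0.0759, 0.0183]
tool_rot: [3.142, 0.0, 0.319]
contact_force: [-0.2, 0.3, -0.9]
opening: 0.0234
grip_force: 20.0
```

Emit:
jog_arm(
  plan=[
    [0,0,0,0,-0.45],
    [0,0,0,0,-0.35],
    [0,0,0,0,-0.2],
    [0,0,0,0,0],
    [0,0,0,0,0],
    [0,0,0.1,0,0],
    [0,0,0.4,0,0],
    [0,0,0.75,0,0],
    [0,0,1,0,0],
    [0,0,1,0,0],
  ],
)

```text
time: 14.65
tool_pos: [0.4568, 0.0759, 0.1013]
tool_rot: [3.14, -0.006, 0.319]
contact_force: [0.4, 0.2, -0.7]
opening: 0.0457
grip_force: 0.0
```

Emit:
jog_arm(
  plan=[
    [0.17,-0.28,0,0,0.05],
    [0.34,-0.56,0,0,0.05],
    [0.52,-0.85,0,0,0.05],
  ],
)

```text
time: 14.95
tool_pos: [0.4965, 0.0073, 0.098]
tool_rot: [-3.141, 0.001, 0.319]
contact_force: [0.8, -0.5, 0.7]
opening: 0.0482
grip_force: 0.0
```

Emit:
jog_arm(
  plan=[
    [0.17,-0.28,0,0,0.05],
    [0.34,-0.56,0,0,0.05],
    [0.52,-0.85,0,0,0.05],
  ],
)

```text
time: 15.25
tool_pos: [0.5381, -0.061, 0.0977]
tool_rot: [-3.141, 0.001, 0.319]
contact_force: [0.7, 1.3, 0.7]
opening: 0.0482
grip_force: 0.0
```

Emit:
jog_arm(
  plan=[
    [0.17,-0.28,0,0,0.05],
    [0.34,-0.56,0,0,0.05],
    [0.52,-0.85,0,0,0.05],
    [0.52,-0.85,0,0,0.05],
    [0.52,-0.85,0,0,0.05],
    [0.52,-0.85,0,0,0.05],
  ],
)

```text
time: 15.85
tool_pos: [0.5789, -0.1273, 0.0978]
tool_rot: [-3.14, 0.001, 0.319]
contact_force: [-0.1, 0.6, -0.1]
opening: 0.0484
grip_force: 0.0
```

Run:
```python
from h import *
cv2.imwrite("pics/side3.png",cams.read_camera("side"))
b=cv2.imread("pics/side3.png")
cv2.imwrite("pics/c3.png",cv2.resize(b[140:300,220:400],None,fx=3.5,fy=3.5,interpolation=cv2.INTER_CUBIC))
```

```text
(no output)
```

View pics/c3.png

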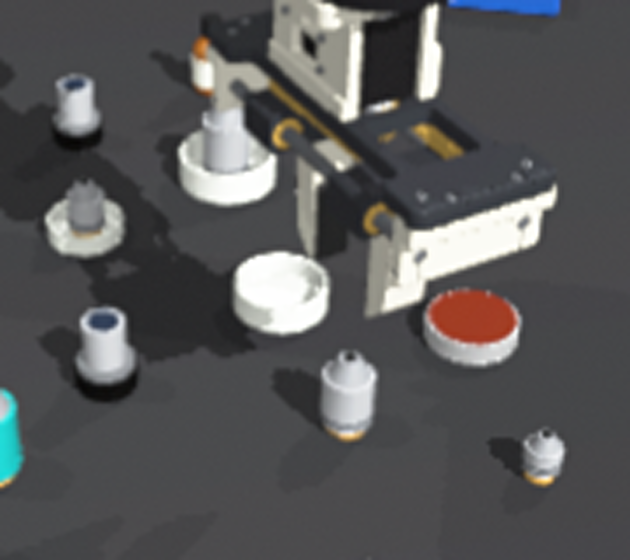

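The medium objective stands upright in its pot (crop 85,205), and the large and small ones are untouched at crop (348,395) and (543,455). Next is the large.

Emit:
jog_arm(
  plan=[
    [0,0,-0.3,0,0.05],
    [0,0,-0.6,0,0.05],
    [0,0,-0.85,0,0.05],
    [0,0,-0.99,0,0.05],
    [0,0,-0.99,0,0.05],
    [0,0,-0.99,0,-0.2],
    [0,0,-0.99,0,-0.35],
    [0,0,-0.99,0,-0.5],
    [0,0,-0.99,0,-0.65],
    [0,0,-0.99,0,-0.65],
    [0,0,-0.99,0,-0.65],
  ],
)

```text
time: 17.0
tool_pos: [0.5803, -0.1282, 0.0201]
tool_rot: [3.141, -0.001, 0.319]
contact_force: [0.0, 1.0, 6.1]
opening: 0.0272
grip_force: 20.0
```

Emit:
jog_arm(
  plan=[
    [0,0,0.1,0,-0.65],
    [0,0,0.3,0,-0.65],
    [0,0,0.6,0,-0.65],
    [0,0,0.9,0,-0.65],
    [0,0,1,0,-0.65],
    [0,0,1,0,-0.65],
  ],
)

```text
time: 17.6
tool_pos: [0.5804, -0.1284, 0.1003]
tool_rot: [3.14, -0.002, 0.319]
contact_force: [-0.0, 0.0, -0.6]
opening: 0.0269
grip_force: 20.0
```

Emit:
jog_arm(
  plan=[
    [-0.02,0.15,0,0,-0.65],
    [-0.06,0.45,0,0,-0.65],
    [-0.1,0.7,0,0,-0.65],
  ],
)

```text
time: 17.9
tool_pos: [0.5704, -0.0705, 0.0973]
tool_rot: [-3.139, 0.003, 0.318]
contact_force: [0.5, 0.3, -1.6]
opening: 0.0275
grip_force: 20.0
```

Emit:
jog_arm(
  plan=[
    [-0.04,0.3,0,0,-0.65],
    [-0.08,0.55,0,0,-0.65],
    [-0.1,0.71,0,0,-0.65],
    [-0.1,0.71,0,0,-0.65],
    [-0.1,0.71,0,0,-0.65],
    [-0.1,0.71,0,0,-0.65],
  ],
)

```text
time: 18.5
tool_pos: [0.5639, -0.0161, 0.0989]
tool_rot: [3.141, 0.0, 0.318]
contact_force: [0.0, -0.3, -0.4]
opening: 0.0273
grip_force: 20.0
```

Emit:
jog_arm(
  plan=[
    [0,0,-0.1,0,-0.65],
    [0,0,-0.3,0,-0.65],
    [0,0,-0.6,0,-0.65],
    [0,0,-0.8,0,-0.65],
    [0,0,-0.9,0,-0.65],
    [0,0,-0.92,0,-0.65],
    [0,0,-0.92,0,-0.65],
    [0,0,-0.92,0,-0.65],
  ],
)

```text
time: 19.3
tool_pos: [0.5644, -0.0156, 0.0263]
tool_rot: [3.141, -0.001, 0.319]
contact_force: [-1.0, 0.1, -1.3]
opening: 0.0273
grip_force: 20.0
```

Emit:
jog_arm(
  plan=[
    [0,0,-0.01,0,-0.65],
    [0,0,-0.02,0,-0.65],
    [0,0,-0.025,0,-0.65],
    [0,0,-0.03,0,-0.65],
    [0,0,-0.03,0,-0.65],
    [0,0,-0.03,0,-0.65],
  ],
)

```text
time: 19.9
tool_pos: [0.5638, -0.0153, 0.0232]
tool_rot: [3.141, -0.0, 0.319]
contact_force: [0.7, 0.3, 0.1]
opening: 0.0276
grip_force: 20.0
```

Emit:
jog_arm(
  plan=[
    [0,0,-0.005,0,-0.65],
    [0,0,-0.01,0,-0.65],
    [0,0,-0.01,0,-0.65],
    [0,0,-0.01,0,-0.65],
  ],
)

```text
time: 20.3
tool_pos: [0.5639, -0.0153, 0.0232]
tool_rot: [3.141, -0.001, 0.319]
contact_force: [-3.1, 1.2, 7.6]
opening: 0.0274
grip_force: 20.0
```

Emit:
jog_arm(
  plan=[
    [0,0,0.005,0,-0.65],
    [0,0,0.008,0,-0.4],
    [0,0,0.008,0,-0.3],
    [0,0,0.008,0,-0.1],
    [0,0,0.008,0,0],
    [0,0,0.008,0,0],
    [0,0,0.1,0,0],
    [0,0,0.4,0,0],
    [0,0,0.75,0,0],
    [0,0,0.9,0,0],
    [0,0,0.9,0,0],
  ],
)

```text
time: 21.4
tool_pos: [0.565, -0.0156, 0.0963]
tool_rot: [3.14, -0.004, 0.319]
contact_force: [0.6, -0.2, -1.0]
opening: 0.046
grip_force: 0.0
```

Emit:
jog_arm(
  plan=[
    [0.14,-0.22,0,0,0],
    [0.28,-0.44,0,0,0],
    [0.43,-0.68,0,0,0],
  ],
)

```text
time: 21.7
tool_pos: [0.5977, -0.0699, 0.0929]
tool_rot: [-3.14, 0.002, 0.319]
contact_force: [0.5, -0.0, -0.1]
opening: 0.046
grip_force: 0.0
```

Emit:
jog_arm(
  plan=[
    [0.14,-0.22,0,0,0],
    [0.28,-0.44,0,0,0],
    [0.43,-0.68,0,0,0],
  ],
)

```text
time: 22.0
tool_pos: [0.6321, -0.1246, 0.0925]
tool_rot: [-3.14, 0.002, 0.319]
contact_force: [-0.1, 0.1, -0.0]
opening: 0.0461
grip_force: 0.0
```

Emit:
jog_arm(
  plan=[
    [0.14,-0.22,0,0,0],
    [0.28,-0.44,0,0,0],
    [0.43,-0.68,-0.05,0,0],
    [0.43,-0.68,-0.1,0,0],
    [0.43,-0.68,-0.1,0,0],
    [0.43,-0.68,-0.1,0,0],
  ],
)

```text
time: 22.6
tool_pos: [0.6661, -0.1776, 0.0852]
tool_rot: [-3.14, 0.002, 0.319]
contact_force: [-0.3, -0.2, 0.1]
opening: 0.0457
grip_force: 0.0
```

Run:
```python
from h import *
cv2.imwrite("pics/side4.png",cams.read_camera("side"))
b=cv2.imread("pics/side4.png")
cv2.imwrite("pics/c4.png",cv2.resize(b[140:300,220:410],None,fx=3.5,fy=3.5,interpolation=cv2.INTER_CUBIC))
```

```text
(no output)
```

View pics/c4.png

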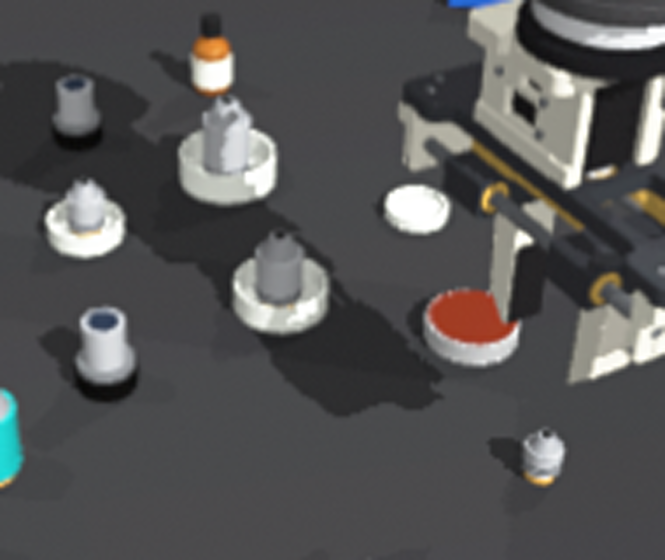

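Large is upright in its pot (crop 280,270). The remaining small one stands alone at crop (543,455).

Emit:
jog_arm(
  plan=[
    [0.03,-0.01,-0.3,0,0],
    [0.03,-0.01,-0.6,0,0],
    [0.03,-0.01,-0.85,0,0],
    [0.03,-0.01,-0.96,0,0],
    [0.03,-0.01,-0.96,0,0],
    [0.03,-0.01,-0.96,0,-0.3],
    [0.03,-0.01,-0.96,0,-0.5],
    [0.03,-0.01,-0.96,0,-0.6],
    [0.03,-0.01,-0.96,0,-0.75],
    [0.03,-0.01,-0.96,0,-0.75],
    [0.03,-0.01,-0.96,0,-0.75],
  ],
  squeeze=15,
)

```text
time: 23.75
tool_pos: [0.6698, -0.1795, 0.0104]
tool_rot: [3.141, -0.001, 0.319]
contact_force: [0.1, -0.2, 5.4]
opening: 0.0191
grip_force: 15.0
```

Emit:
jog_arm(
  plan=[
    [0,0,0.03,0,-0.75],
    [0,0,0.06,0,-0.75],
    [0,0,0.06,0,-0.75],
  ],
)

```text
time: 24.05
tool_pos: [0.6694, -0.1794, 0.0144]
tool_rot: [3.141, -0.0, 0.319]
contact_force: [0.4, 0.7, -0.0]
opening: 0.0188
grip_force: 15.0
```

Emit:
jog_arm(
  plan=[
    [0,0,0.2,0,-0.75],
    [0,0,0.5,0,-0.75],
    [0,0,0.85,0,-0.75],
    [0,0,1,0,-0.75],
    [0,0,1,0,-0.75],
  ],
)

```text
time: 24.55
tool_pos: [0.6707, -0.1798, 0.0973]
tool_rot: [3.138, -0.004, 0.319]
contact_force: [0.3, -0.1, -0.8]
opening: 0.0188
grip_force: 15.0
```

Emit:
jog_arm(
  plan=[
    [0,0.15,0,0,-0.75],
    [0,0.45,0,0,-0.75],
    [0,0.76,0,0,-0.75],
  ],
)

```text
time: 24.85
tool_pos: [0.6681, -0.1172, 0.0921]
tool_rot: [-3.139, 0.003, 0.318]
contact_force: [0.3, 0.2, 0.0]
opening: 0.0192
grip_force: 15.0
```

Emit:
jog_arm(
  plan=[
    [0,0.25,0,0,-0.75],
    [0,0.5,0,0,-0.75],
    [0,0.76,0,0,-0.75],
  ],
)

```text
time: 25.15
tool_pos: [0.6689, -0.0561, 0.0935]
tool_rot: [-3.141, 0.001, 0.319]
contact_force: [0.3, 0.4, -1.2]
opening: 0.0193
grip_force: 15.0
```

Emit:
jog_arm(
  plan=[
    [0,0.25,0,0,-0.75],
    [0,0.5,0,0,-0.75],
    [0,0.76,0,0,-0.75],
  ],
)

```text
time: 25.45
tool_pos: [0.6692, 0.0046, 0.0941]
tool_rot: [3.142, 0.0, 0.319]
contact_force: [0.9, -0.1, -1.1]
opening: 0.0192
grip_force: 15.0
```

Emit:
jog_arm(
  plan=[
    [0.02,0.3,0,0,-0.75],
    [0.02,0.6,0,0,-0.75],
    [0.02,0.76,0,0,-0.75],
    [0.02,0.76,0,0,-0.75],
    [0.02,0.76,0,0,-0.75],
    [0.02,0.76,0,0,-0.75],
  ],
)

```text
time: 26.05
tool_pos: [0.671, 0.0627, 0.0943]
tool_rot: [3.141, 0.0, 0.318]
contact_force: [-0.1, -0.0, -0.6]
opening: 0.0194
grip_force: 15.0
```

Now at (0.671, 0.0627), right over the pot. The floor should be reached at a TCP height of about 0.0134.

Emit:
jog_arm(
  plan=[
    [0,0.01,-0.1,0,-0.75],
    [0,0.01,-0.3,0,-0.75],
    [0,0.01,-0.6,0,-0.75],
    [0,0.01,-0.82,0,-0.75],
    [0,0.01,-0.93,0,-0.75],
    [0,0.01,-0.97,0,-0.75],
    [0,0.01,-0.97,0,-0.75],
    [0,0.01,-0.97,0,-0.75],
  ],
)

```text
time: 26.85
tool_pos: [0.6717, 0.0645, 0.0177]
tool_rot: [3.141, -0.002, 0.319]
contact_force: [-1.1, -0.6, -1.1]
opening: 0.0191
grip_force: 15.0
```

Emit:
jog_arm(
  plan=[
    [0,0,-0.01,0,-0.75],
    [0,0,-0.02,0,-0.75],
    [0,0,-0.02,0,-0.75],
    [0,0,-0.02,0,-0.75],
  ],
)

```text
time: 27.25
tool_pos: [0.671, 0.0647, 0.0153]
tool_rot: [3.141, -0.0, 0.319]
contact_force: [0.1, -0.3, -1.2]
opening: 0.0194
grip_force: 15.0
```

Emit:
jog_arm(
  plan=[
    [0,0,-0.01,0,-0.75],
    [0,0,-0.015,0,-0.75],
    [0,0,-0.02,0,-0.75],
    [0,0,-0.02,0,-0.75],
    [0,0,-0.02,0,-0.75],
  ],
)

```text
time: 27.75
tool_pos: [0.671, 0.0646, 0.0135]
tool_rot: [3.141, 0.0, 0.319]
contact_force: [0.3, 0.5, -0.4]
opening: 0.0192
grip_force: 15.0
```

Emit:
jog_arm(
  plan=[
    [0,0,-0.003,0,-0.75],
    [0,0,-0.003,0,-0.55],
    [0,0,-0.003,0,-0.45],
    [0,0,-0.003,0,-0.2],
    [0,0,-0.003,0,0],
    [0,0,-0.003,0,0],
    [0,0,0.1,0,0],
    [0,0,0.4,0,0],
    [0,0,0.75,0,0],
    [0,0,1,0,0],
    [0,0,1,0,0],
  ],
)

```text
time: 28.85
tool_pos: [0.6732, 0.0647, 0.0979]
tool_rot: [3.139, -0.007, 0.319]
contact_force: [-0.2, -0.4, -0.1]
opening: 0.046
grip_force: 0.0
```

Emit:
jog_arm(
  plan=[
    [0,-0.25,0.25,0,0],
    [0,-0.5,0.5,0,0],
    [0,-0.75,0.75,0,0],
    [0,-1,1,0,0],
  ],
)

```text
time: 29.25
tool_pos: [0.6705, -0.016, 0.1734]
tool_rot: [-3.141, 0.001, 0.319]
contact_force: [0.1, -0.2, -0.5]
opening: 0.046
grip_force: 0.0
```

Emit:
jog_arm(
  plan=[
    [-0.1,-0.3,0,0,0],
    [-0.2,-0.6,0,0,0],
    [-0.3,-1,0,0,0],
  ],
)

```text
time: 29.55
tool_pos: [0.6463, -0.0953, 0.1728]
tool_rot: [-3.141, 0.001, 0.32]
contact_force: [-0.5, -1.2, 1.2]
opening: 0.046
grip_force: 0.0
```

Emit:
jog_arm(
  plan=[
    [-0.1,-0.3,0,0,0],
    [-0.2,-0.6,0,0,0],
    [-0.3,-1,0,0,0],
  ],
)

```text
time: 29.85
tool_pos: [0.6222, -0.1755, 0.1727]
tool_rot: [-3.14, 0.001, 0.32]
contact_force: [0.2, -0.1, 0.2]
opening: 0.0457
grip_force: 0.0
```

Emit:
jog_arm(
  plan=[
    [-0.1,-0.3,0,0,0],
    [-0.2,-0.6,0,0,0],
    [-0.3,-1,0,0,0],
    [-0.3,-1,0,0,0],
    [-0.3,-1,0,0,0],
  ],
)

```text
time: 30.35
tool_pos: [0.5984, -0.2557, 0.1727]
tool_rot: [-3.14, 0.001, 0.317]
contact_force: [1.4, 0.6, -0.0]
opening: 0.046
grip_force: 0.0
```

Run:
```python
from h import *
for n in("top","side"): cv2.imwrite(f"pics/{n}5.png",cams.read_camera(n))
a=cv2.imread("pics/top5.png");b=cv2.imread("pics/side5.png")
z=lambda i,y,x:cv2.resize(i[y:y+170,x:x+160],None,fx=2.5,fy=2.5,interpolation=cv2.INTER_CUBIC)
cv2.imwrite("pics/c5.png",np.hstack([z(a,110,130),z(b,120,220)]))
```

```text
(no output)
```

View pics/c5.png

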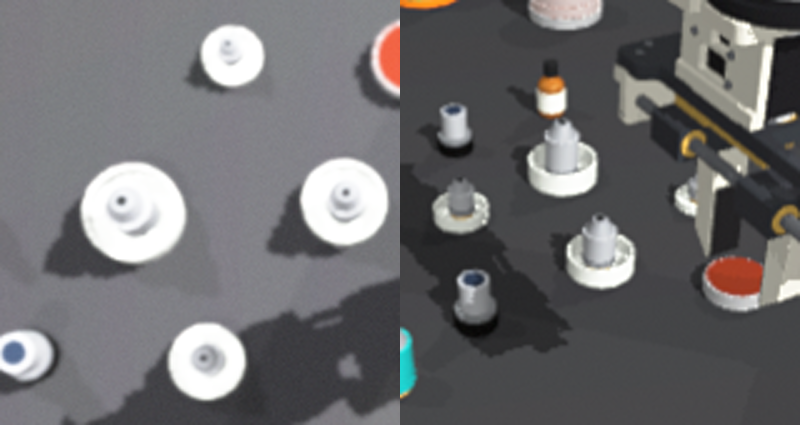

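All four objectives stand nose up, centred in their own pots (top crop: small 232,55; largest 130,210; large 345,200; medium 207,360). Both eyepieces are undisturbed and the arm is clear, so I'm handing in.

```bash
python3 -c "
from cell import ticket
print(ticket.hand_in())"
```

```text
the job is handed in; nothing more can be done
None
```

I placed all four objectives upright in the pots of their own size rank, left both eyepieces standing where they were, and handed the job in at about 30 s; the hand-in call returned no verdict.

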